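Unlock the filter behind a push-to-open hatch

TASK

Get the air-filter box ready for a filter change: push the hatch in its top so that the spring catch lets it pop ajar, swing it up and back by its rail until it rests fully open, then turn the ring collar inside clockwise (seen from above) to its stop, where the ridge on the collar lines up with the fixed mark on the barrel. Leave the hatch standing open and the other things on the bench where they are.

Things in the scene. Friction and masses are not known exactly. Their poses are not given: they have to be found in the camera images.
- filter_box: painted grey steel air-filter box, fixed to the bench, 216 (x) x 250 (y) x 115 mm high, louvres in its front, a black hose port on its right (-y) side. Origin: centre of its underside; own x points from its front (nearest the robot) to its rear, z up. Its whole top is a dark steel hatch, inset flush between 8 mm walls; inside is a filter with a ring collar.
- hatch (a joint): hatch angle, rad: 0 shut, caught and flush with the rim; negative pushed in (stops at -0.035); about 0.27 ajar once the catch has let go, rail some 50 mm above the rim, held up by a spring plunger; 2.0 fully open, leaning back on its stop. 0.25 kg; let go before upright (1.57) it falls back to ajar, after it, on to the stop. Once let go it does not catch again.
- hatch_press (a point): centre of the round press pad (32 mm across, 1 mm high) on the hatch's top face, above the spring catch, 150 mm in front of the hinge; moves with the hatch. The catch lets go after about 3 mm of push here (5 to 7 N; bottoms at 5 mm), and the hatch pops up as the push is withdrawn. While caught it cannot be lifted.
- hatch_rail (a point): middle of the axis of the hatch's grab rail: a round steel bar 8 mm thick along the box's y, 142 mm free length, 190 mm in front of the hinge and 4 mm below the top face, on two arms with a 25 mm gap to the plate's front edge; moves with the hatch. Shut, it lies sunk in the rim. Plate 161 mm from hinge to front edge, 228 mm wide, 8 mm thick.
- hatch_hinge (a point): middle of the hatch's hinge line, at the height of the box's rim (115 mm); the hinge line runs along the box's y at the rear. The hatch opens upward and to the rear. The thin plunger that lifts it stands inside the box 55 mm in front of the hinge and 95 mm to the left (+y), up to 122 mm above the bench.
- collar (a joint): angle of the dark ribbed ring collar, rad, growing clockwise seen from above: from 0 to the stop at 1.2 (hard limit 1.22). Detents hold it within about 0.05 of 0, 0.4, 0.8 and 1.2; passing one takes about 0.1 N m. It starts between 0 and 0.45.
- collar_axis (a point): on the collar's vertical axis at half its height (73 mm above the bench); fixed to the box, 105 mm in front of the hinge. Collar 54 mm across, 22 mm high, round a fixed barrel 34 mm across that ends 97 mm above the bench. Below the collar the filter is 50 mm across, 60 mm from 42 mm down. 35 mm and more free at its sides (y); the catch hook stands 10 mm in front of it.
- collar_ridge (a point): top of the small raised ridge (5 mm wide, 5 mm high) on the collar's upper face, near its rim; turns with the collar.
- index_mark (a point): the fixed mark: dark rib 4 mm wide on the front side and top of the barrel, facing the front of the box. At the stop (1.2) the ridge lies straight in front of it.
- tape_measure: orange tape measure, 80 x 103 x 40 mm, bystander to the left of the box; origin at the centre of its underside
- bolt_a: bright bolt, 44 x 64 x 15 mm, bystander lying in front of the box; origin at its underside
- nut_0: bright nut, 21 x 24 x 11 mm, bystander lying to the right of the box; origin at its underside
- screw_jar: glass jar of screws with a metal lid, 72 mm across, 100 mm high, bystander to the left, behind the box's middle; origin at the centre of its underside

How it is judged:
By the outcome, as a careful person would: the job done as asked, in the order asked, and still so for the second after the job is handed in, with the robot touching nothing.
It also fails if it takes over 70 s, if anything falls off the work surface, if the arm or the gripper's body presses on something with over 40 N, if the wrist force passes 120 N, or if a joint passes its speed limit or range.

ROBOT

A 6-joint arm with a two-finger parallel gripper is mounted at the origin on a cart in front of the work surface, level with it; the furniture and walls round the work are solid. World frame = base frame: x ahead of the robot, y to its left, z up, the work surface at z = 0. Lengths are in m, angles in degrees, forces in N, time in s.
With the tool pointing down it reaches from about 0.4 to 0.825 m from the base axis. Payload 7 kg.
Tool frame: the origin (TCP) lies between the finger pads; the fingertips stand 22 mm ahead of it and the grasp point (between the pads) lies 3 mm ahead of it; z points along the fingers, y is the line along which they close (so a half turn about z gives the same grasp; the last joint's range is limited). The gripper opens to 88 mm and grips with 3 to 60 N. Pads are 19 mm wide; open, the fingers measure 130 mm over their backs; the gripper's body (78 mm by 193 mm) begins 47 mm behind the grasp point.
Start: joints at [81.881, 20.546, 0.682, 0, -70.136, -16.507], TCP at [0.281, 0.614, 0.249] pointing down, gripper open.
Joint ranges: [-176.03, 176.03], [-82.01, 121.73], [-58.28, 71.71], [-173.87, 95.51], [-174.79, -0.11], [-173.66, 173.66]. Speed limits (degrees/s): [136.94, 136.94, 172.46, 180, 180, 180].

INTERFACE

Orientations are given as [roll, pitch, yaw] about the fixed x, y, z axes, in that order (R = Rz(yaw) Ry(pitch) Rx(roll)).
In Python, from plant import ctrl gives the robot as it stands.
- The arm moves only by the tool apply_moves, never from a script. Its argument "targets" is a list of rows, each an object with "travel": the shift along the tool's x, y, z in mm, a list of three; "roll": the turn about the tool's z in degrees; "jaw": the finger opening in mm, from 0 to 87.6. In form: [{"travel": [tx, ty, tz], "roll": roll, "jaw": jaw}, ...]. A call has 1 to 10 rows; each row shifts and turns the commanded pose from where the row before left it, along the tool's axes as they then stand; what a row does not reach is not made up. A row lasts 1/10 s, in which the tool goes at most 50 mm and 8.59 degrees, less where a joint would pass 70% of its speed; a pose out of reach is approached as far as the arm can. A call with a gripper value outside its range is refused whole. The fingers move at their own pace and stop on an object; the grip force is fixed at half the most. Time passes only in rows, so rows that do not move let the fingers close. It gives the time, the measured TCP pose, the force, the opening and the grip force at its end, in the units of the state.
- ctrl.get_obs(): the state, without advancing time (a new reading comes with each control period).
- ctrl.snapshot(name): name is "side" or "top" or "wrist"; returns the picture (480x640x3 uint8, red, green, blue); there is no depth.
- ctrl.calibration(name): a dict with "K" (3x3 intrinsics, pixels), "dist_coeffs" ([k1, k2, p1, p2, k3] as OpenCV has them; the pictures are not rectified), "extrinsics" (4x4, takes a point from camera to world coordinates); the wrist camera has in their place "hand_eye" (4x4, takes a point from camera to tool coordinates, whose origin is the TCP and whose axes are the flange's). Camera axes: x right, y down, z forward; pixel columns grow to the right and rows downward; lengths in m; the calibration is good to about 2 mm. A picture is of the moment at which its call begins: read the wrist's pose just before it. calibration takes no time and is no camera call.
- ctrl.close_job(): hands the job in; it is judged then, once.
The state is a dict: "clock": time; "joint_pos": joint angles; "qvel": joint speeds; "tau": joint torques, N m; "tool_pos": TCP position; "orientation": TCP orientation; "force": force on the tool from outside, world axes, zero at the start; "moment": the same for the moment, N m; "opening": finger opening in m; "gripper_force": force on a finger pad.
Only numpy, scipy, OpenCV 4.12 (cv2) and the standard library are available. Lean on these libraries where they do the work, as an engineer would, in place of code of your own. Each camera call takes 0.05 s, during which the arm holds its last target. There are 200 camera calls.

## Working session

There is one attempt and no reset: what is moved stays moved. The work goes in short steps, Python scripts to look and compute and a tool call to move; the robot and the scene stay as the last step left them, time stands still between calls to the robot, and variables do not carry over. Pictures are saved under pics/ and viewed, at most 10 in all, crops included, and the job is handed in when it is done.

Besides the shell and the picture viewer there is one more tool, called after "Emit:" as name(argument=value, ...), one argument or row to a line, values as JSON. apply_moves: Moves the arm, as the interface text tells. Its arguments: {"type":"object","properties":{"targets":{"type":"array","items":{"type":"object","properties":{"travel":{"type":"array","items":{"type":"number"}},"roll":{"type":"number"},"jaw":{"type":"number"}}}}},"required":["targets"]}

```bash
mkdir -p pics; ls; python3 - <<'E'
from plant import ctrl
import cv2,numpy as np
o=ctrl.get_obs();print(o)
for n in("top","side"):
    im=ctrl.snapshot(n);cv2.imwrite(f"pics/{n}0.png",im[:,:,::-1])
for n in("top","side","wrist"):
    c=ctrl.calibration(n);print({k:np.round(v,4).tolist() for k,v in c.items()})
E
```

```text
pics
{'clock': 0.0, 'joint_pos': array([ 8.18826757e+01,  2.05929676e+01,  6.31625641e-01, -2.10217035e-02,
       -7.01350729e+01, -1.65076069e+01]), 'qvel': array([ 0.06693516,  0.13256843,  0.01200804, -0.08012576,  0.02158602,
       -0.05341589]), 'tau': array([ 2.98290543e-03, -5.82719851e+01,  2.93054008e+01,  6.99717969e+00,
        6.97008902e-03, -1.39109920e-04]), 'tool_pos': array([0.28107453, 0.61317961, 0.2475862 ]), 'orientation': array([ 1.79901944e+02, -8.45154774e-03, -2.46320839e+01]), 'force': array([ 0.34861261,  0.69521528, -0.54732387]), 'moment': array([ 0.00327024, -0.03526959, -0.00539471]), 'gripper_force': 0.0, 'opening': 0.08780356317584011}
{'K': [[449.7904, 0.0, 322.5901], [0.0, 449.7904, 248.5186], [0.0, 0.0, 1.0]], 'dist_coeffs': [-0.0598, 0.0, 0.0, 0.0, 0.0], 'extrinsics': [[0.0252, -0.9825, 0.1847, 0.3652], [-0.9997, -0.0233, 0.0124, 0.2511], [-0.0078, -0.185, -0.9827, 0.9472], [0.0, 0.0, 0.0, 1.0]]}
{'K': [[609.3874, 0.0, 321.6007], [0.0, 609.3874, 247.9464], [0.0, 0.0, 1.0]], 'dist_coeffs': [-0.0255, 0.0, 0.0, 0.0, 0.0], 'extrinsics': [[0.9963, 0.0671, -0.0538, 0.5788], [0.0825, -0.5688, 0.8184, -0.5247], [0.0243, -0.8198, -0.5722, 0.6651], [0.0, 0.0, 0.0, 1.0]]}
{'K': [[364.2997, 0.0, 323.8213], [0.0, 364.2997, 242.9002], [0.0, 0.0, 1.0]], 'dist_coeffs': [-0.0693, 0.0, 0.0, 0.0, 0.0], 'hand_eye': [[-0.0007, -0.9651, -0.2618, 0.0705], [1.0, -0.0008, 0.0, -0.0009], [-0.0002, -0.2618, 0.9651, -0.1359], [0.0, 0.0, 0.0, 1.0]]}
```

View pics/top0.png

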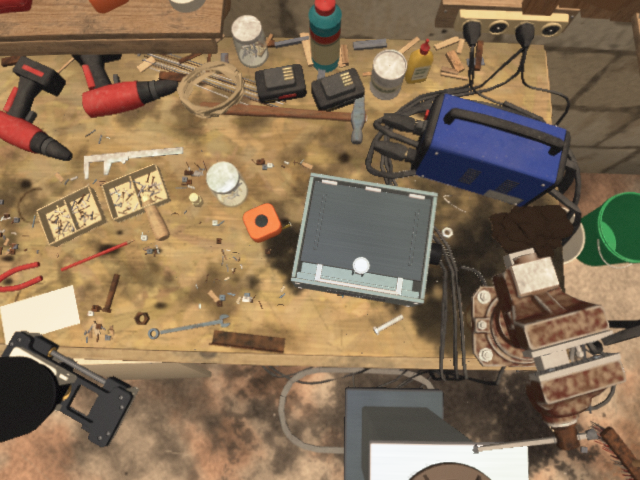

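View pics/side0.png

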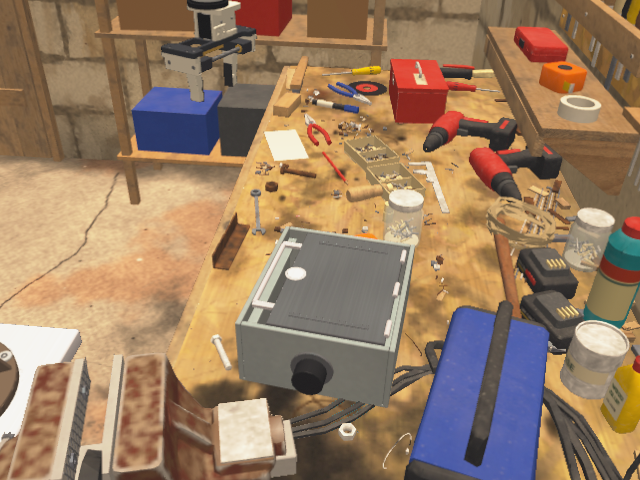

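The top view shows the box rim corners at about (312,176), (438,194), (424,302) and (294,281), with the press pad at (361,266) and the rail running (318,277)–(408,291). In the side view the pad is at (296,274) and the rim corners are at (289,227), (413,241) and (240,323).

```bash
cat > h.py <<'E'
import cv2,numpy as np
from plant import ctrl
from scipy.spatial.transform import Rotation as R
def cam(n,o=None):
    c=ctrl.calibration(n)
    if n=="wrist":
        T=np.eye(4);T[:3,:3]=R.from_euler('xyz',o['orientation'],degrees=True).as_matrix();T[:3,3]=o['tool_pos'];E=T@c['hand_eye']
    else:E=np.array(c['extrinsics'])
    return np.array(c['K']),np.array(c['dist_coeffs']),E
def onplane(n,pix,z,o=None):
    K,d,E=cam(n,o)
    u=cv2.undistortPoints(np.array(pix,float).reshape(-1,1,2),K,d).reshape(-1,2)
    r=np.c_[u,np.ones(len(u))]@E[:3,:3].T
    return E[:3,3]+r*((z-E[2,3])/r[:,2])[:,None]
def proj(n,P,o=None):
    K,d,E=cam(n,o);W=np.linalg.inv(E)
    return cv2.projectPoints(np.array(P,float).reshape(-1,1,3),cv2.Rodrigues(W[:3,:3])[0],W[:3,3],K,d)[0].reshape(-1,2)
E
python3 - <<'E'
from h import *
print("top",onplane("top",[(312,176),(438,194),(424,302),(294,281),(361,266),(318,277),(408,291)],.115).round(4))
print("side",onplane("side",[(289,227),(413,241),(240,323),(296,274)],.115).round(4))
for n,bx in(("top",(280,160,450,310)),("side",(225,215,425,415))):
    im=cv2.imread(f"pics/{n}0.png")[bx[1]:bx[3],bx[0]:bx[2]]
    s=3 if n=="side" else 4
    im=cv2.resize(im,None,fx=s,fy=s,interpolation=cv2.INTER_CUBIC)
    cv2.imwrite(f"pics/{n}0c.png",im)
E
```

```text
top [[0.6647 0.2858 0.115 ]
 [0.6341 0.0413 0.115 ]
 [0.4257 0.0719 0.115 ]
 [0.459  0.3131 0.115 ]
 [0.4902 0.1889 0.115 ]
 [0.4676 0.2687 0.115 ]
 [0.4454 0.1014 0.115 ]]
side [[0.4684 0.3161 0.115 ]
 [0.6722 0.2989 0.115 ]
 [0.4332 0.0747 0.115 ]
 [0.4948 0.1902 0.115 ]]
```

View pics/top0c.png

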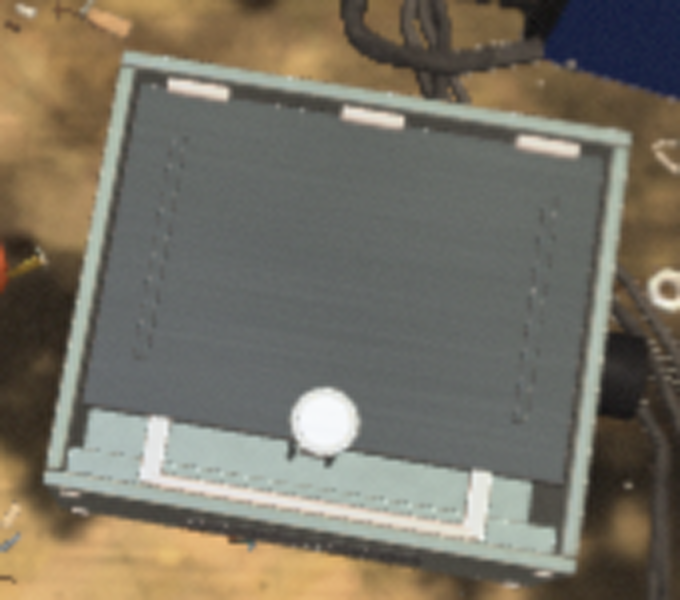

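The crop gives sharper rim corners in full-picture pixels: (311.5,173.8), (437.5,193.8), (423.8,303) and (291.5,279.5), with the pad at (361,265).

```bash
python3 - <<'E'
from h import *
from scipy.optimize import least_squares
loc=np.array([[.108,.125,.115],[.108,-.125,.115],[-.108,-.125,.115],[-.108,.125,.115]])
mt=np.array([(311.5,173.8),(437.5,193.8),(423.8,303),(291.5,279.5)])
ms=np.array([(289,227),(413,241),(240,323)])
def W(p,L):
    c,s=np.cos(p[2]),np.sin(p[2]);return np.c_[p[0]+c*L[:,0]-s*L[:,1],p[1]+s*L[:,0]+c*L[:,1],L[:,2]]
def f(p,w=(1,1)):
    P=W(p,loc);return np.r_[(w[0]*(proj("top",P)-mt)/450*.85).ravel(),(w[1]*(proj("side",P[[3,0,2]])-ms)/610*.85).ravel()]*1000
for w in((1,1),(1,0),(0,1)):
    r=least_squares(f,[.55,.18,-.13],args=(w,),x_scale=[.1,.1,.1]);print(w,r.x.round(4),np.degrees(r.x[2]).round(2),r.fun.round(1))
for n,px in(("top",(361,265)),("side",(296,274))):
    p=onplane(n,[px],.116)[0];print(n,p)
E
```

```text
(1, 1) [ 0.5503  0.1809 -0.1412] -8.09 [-2.4 -5.3  0.2 -4.8 -0.1 -2.  -2.   0.6 -5.8 -2.1  2.7  4.7 -8.1  1.1]
(1, 0) [ 0.5476  0.1798 -0.1462] -8.38 [-0.7 -3.2  1.8 -1.5  0.5  1.4 -1.4  2.7 -0.  -0.   0.   0.  -0.   0. ]
(0, 1) [ 0.5551  0.1857 -0.116 ] -6.65 [-0.  -0.  -0.  -0.  -0.  -0.  -0.  -0.  -4.4 -3.2  4.1  1.   0.1  0.5]
top [0.4918873  0.18904146 0.116     ]
side [0.49499412 0.18894137 0.116     ]
```

Emit:
apply_moves(
  targets=[
    {"travel":[37,30,0],"roll":0,"jaw":0},
    {"travel":[37,30,0],"roll":0,"jaw":0},
    {"travel":[37,30,0],"roll":0,"jaw":0},
    {"travel":[37,30,0],"roll":0,"jaw":0},
    {"travel":[37,30,0],"roll":0,"jaw":0},
    {"travel":[37,30,0],"roll":0,"jaw":0},
    {"travel":[37,30,0],"roll":0,"jaw":0},
    {"travel":[37,30,0],"roll":0,"jaw":0},
    {"travel":[37,30,0],"roll":0,"jaw":0},
    {"travel":[37,27,0],"roll":0,"jaw":0},
  ],
)

```text
clock: 1.1
tool_pos: [0.4941, 0.1874, 0.2486]
orientation: [-180.0, 0.0, -24.6]
force: [0.7, 1.1, 0.3]
opening: 0.0133
gripper_force: 0.0
```

Emit:
apply_moves(
  targets=[
    {"travel":[0,0,0],"roll":8.2,"jaw":0},
    {"travel":[0,0,0],"roll":8.2,"jaw":0},
    {"travel":[0,0,0],"roll":8.2,"jaw":0},
    {"travel":[0,0,0],"roll":8.2,"jaw":0},
    {"travel":[0,0,0],"roll":8.2,"jaw":0},
    {"travel":[0,0,0],"roll":8.2,"jaw":0},
    {"travel":[0,0,0],"roll":8.2,"jaw":0},
    {"travel":[0,0,0],"roll":8.2,"jaw":0},
    {"travel":[0,0,0],"roll":7.8,"jaw":0},
    {"travel":[0,0,0],"roll":0,"jaw":0},
  ],
)

```text
clock: 2.1
tool_pos: [0.4936, 0.1893, 0.2482]
orientation: [180.0, -0.0, -98.1]
force: [0.0, -0.6, 0.7]
opening: 0.0005
gripper_force: 0.0
```

```bash
python3 - <<'E'
from h import *
o=ctrl.get_obs();print(o['tool_pos'],o['orientation'],o['joint_pos'].round(1))
cv2.imwrite("pics/w1.png",ctrl.snapshot("wrist")[:,:,::-1])
import json;json.dump({k:list(o[k]) for k in('tool_pos','orientation')},open('o1.json','w'))
E
```

```text
[0.49363449 0.1892771  0.24824672] [ 1.79967319e+02 -2.06459200e-02 -9.81495400e+01] [ 42.2   6.8 -17.7  -0.  -65.6 -50.4]
```

View pics/w1.png

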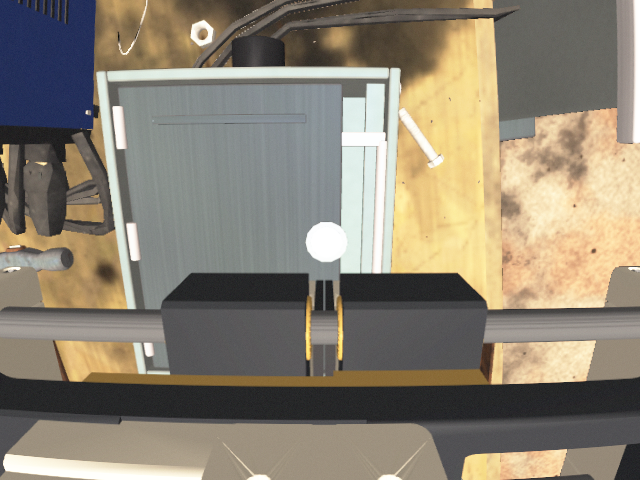

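The wrist view shows the pad at (326,242), the right-hand rim corners at (98,72) and (399,69), and the rail's visible part from (381,142) to (378,272).

```bash
python3 - <<'E'
from h import *
import json
o=json.load(open('o1.json'))
p=onplane("wrist",[(98,72),(399,69),(137,370),(388,273),(381,142),(378,272),(326,242),(120,125),(134,240)],.115,o);print(p.round(4))
for a,b in((0,2),(1,3),(4,5),(7,8)):
    d=p[a]-p[b];print(a,b,np.degrees(np.arctan2(d[0],-d[1])))
E
```

```text
[[0.6348 0.0457 0.115 ]
 [0.4254 0.0769 0.115 ]
 [0.6719 0.2828 0.115 ]
 [0.4481 0.224  0.115 ]
 [0.4432 0.1242 0.115 ]
 [0.4558 0.222  0.115 ]
 [0.4927 0.1921 0.115 ]
 [0.6279 0.084  0.115 ]
 [0.6403 0.1691 0.115 ]]
0 2 -8.89708819388798
1 3 -8.768124527726235
4 5 -7.334955112914935
7 8 -8.325256378291973
```

Emit:
apply_moves(
  targets=[
    {"travel":[-1,-1,20],"roll":0.3,"jaw":0},
    {"travel":[0,0,25],"roll":0,"jaw":0},
    {"travel":[0,0,25],"roll":0,"jaw":0},
    {"travel":[0,0,20],"roll":0,"jaw":0},
    {"travel":[0,0,12],"roll":0,"jaw":0},
    {"travel":[0,0,3],"roll":0,"jaw":0},
    {"travel":[0,0,0],"roll":0,"jaw":0},
  ],
)

```text
clock: 2.85
tool_pos: [0.4952, 0.1903, 0.1437]
orientation: [180.0, -0.0, -98.2]
force: [0.6, -0.0, 0.9]
opening: 0.0004
gripper_force: 0.0
```

Emit:
apply_moves(
  targets=[
    {"travel":[0,0,2],"roll":0,"jaw":0},
    {"travel":[0,0,2],"roll":0,"jaw":0},
    {"travel":[0,0,1],"roll":0,"jaw":0},
    {"travel":[0,0,0],"roll":0,"jaw":0},
  ],
)

```text
clock: 3.25
tool_pos: [0.495, 0.1903, 0.1388]
orientation: [-180.0, 0.0, -98.3]
force: [-0.4, 0.1, -0.2]
opening: 0.0005
gripper_force: 0.0
```

Emit:
apply_moves(
  targets=[
    {"travel":[0,0,1],"roll":0,"jaw":0},
    {"travel":[0,0,1],"roll":0,"jaw":0},
    {"travel":[0,0,0],"roll":0,"jaw":0},
  ],
)

```text
clock: 3.55
tool_pos: [0.4951, 0.1904, 0.137]
orientation: [-180.0, 0.0, -98.3]
force: [-2.5, 0.6, 4.6]
opening: 0.0004
gripper_force: 2.4
```

Emit:
apply_moves(
  targets=[
    {"travel":[0,0,1],"roll":0,"jaw":0},
    {"travel":[0,0,1],"roll":0,"jaw":0},
    {"travel":[0,0,0],"roll":0,"jaw":0},
  ],
)

```text
clock: 3.85
tool_pos: [0.4952, 0.1904, 0.1351]
orientation: [-180.0, 0.0, -98.3]
force: [-1.6, 0.2, 5.5]
opening: 0.0003
gripper_force: 3.0
```

Emit:
apply_moves(
  targets=[
    {"travel":[0,0,0.7],"roll":0,"jaw":0},
    {"travel":[0,0,0],"roll":0,"jaw":0},
  ],
)

```text
clock: 4.05
tool_pos: [0.4951, 0.1903, 0.1345]
orientation: [-180.0, 0.0, -98.3]
force: [-2.6, -0.0, 6.0]
opening: 0.0002
gripper_force: 3.1
```

Emit:
apply_moves(
  targets=[
    {"travel":[0,0,0.6],"roll":0,"jaw":0},
    {"travel":[0,0,0],"roll":0,"jaw":0},
    {"travel":[0,0,-3],"roll":0,"jaw":0},
    {"travel":[0,0,-10],"roll":0,"jaw":0},
    {"travel":[0,0,-20],"roll":0,"jaw":0},
    {"travel":[0,0,-30],"roll":0,"jaw":0},
    {"travel":[0,0,-40],"roll":0,"jaw":60},
    {"travel":[0,40,-10],"roll":0,"jaw":60},
    {"travel":[0,0,0],"roll":0,"jaw":60},
  ],
)

```text
clock: 4.95
tool_pos: [0.4536, 0.1964, 0.249]
orientation: [-179.9, 0.2, -98.3]
force: [-0.6, 0.5, 0.1]
opening: 0.0187
gripper_force: 0.0
```

```bash
python3 - <<'E'
from h import *
o=ctrl.get_obs();print(o['tool_pos'],o['orientation'],o['joint_pos'].round(1))
a=ctrl.snapshot("wrist");s=ctrl.snapshot("side")
cv2.imwrite("pics/w2.png",a[:,:,::-1]);cv2.imwrite("pics/s2.png",s[:,:,::-1])
c=cv2.resize(s[180:420,180:440],(520,480))
cv2.imwrite("pics/m2.png",np.hstack([cv2.resize(a,(400,300)),cv2.resize(c,(325,300))])[:,:,::-1])
import json;json.dump({k:list(o[k]) for k in('tool_pos','orientation')},open('o2.json','w'))
E
```

```text
[0.45361378 0.19635362 0.24899684] [-179.89593903    0.21165872  -98.30636733] [ 46.2   3.2 -21.6  -0.  -65.  -54.5]
```

View pics/m2.png

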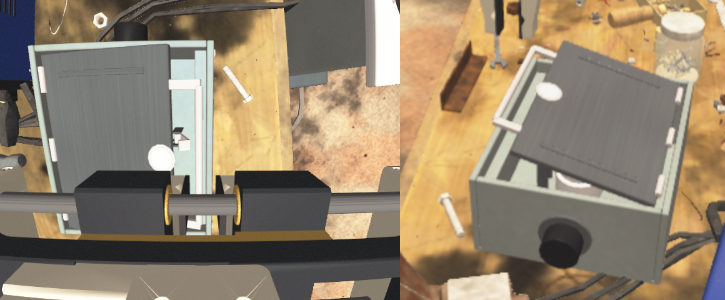

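The hatch stands ajar in both views. In the wrist picture the rail runs from about (317,136) down to (314,265), behind the fingers.

```bash
python3 - <<'E'
from h import *
import json
o=json.load(open('o2.json'))
im=cv2.imread("pics/w2.png")
g=im.min(2).astype(int)
for r in range(150,262,20):
    row=g[r,295:350]; print(r,(np.where(row>165)[0]+295).tolist())
rs=[]
print(onplane("wrist",[(317,150),(317,190),(317,230)],.162,o).round(4))
# finger pad positions
print(proj("wrist",[[.459,.196,.162],[.453,.15,.162]],o))
E
```

```text
150 [295, 296, 297, 298, 299, 300, 301, 302, 303, 304, 305, 306, 307, 308, 309, 310, 311, 312, 313, 314, 315, 316, 317, 318, 319, 320, 321, 322, 323, 324, 325, 326, 327, 328, 329, 331, 332, 333, 334, 335, 336, 337, 338, 339, 340]
170 [295, 296, 297, 298, 299, 300, 301, 302, 303, 304, 305, 306, 307, 308, 309, 310, 311, 312, 313, 314, 315, 316, 317, 318, 319, 320, 321, 322, 323, 324, 325, 326, 327, 328, 329, 332, 333, 334, 335, 336, 337, 338, 339, 340]
190 [295, 296, 297, 298, 299, 300, 301, 302, 303, 304, 305, 306, 307, 308, 309, 310, 311, 312, 313, 314, 315, 316, 317, 318, 319, 320, 321, 322, 323, 324, 325, 326, 327, 328, 329, 331, 332, 333, 334, 335, 336, 337, 338, 339]
210 [295, 296, 297, 298, 299, 300, 301, 302, 303, 304, 305, 306, 307, 308, 309, 310, 311, 312, 313, 314, 315, 316, 317, 318, 319, 320, 321, 322, 323, 324, 325, 326, 327, 328, 331, 332, 333, 334, 335, 336, 337, 338, 339]
230 [295, 296, 297, 298, 299, 300, 301, 302, 303, 304, 305, 306, 307, 308, 309, 310, 311, 312, 313, 314, 315, 316, 317, 318, 319, 320, 321, 322, 323, 324, 325, 326, 327, 328, 331, 332, 333, 334, 335, 336, 337, 338, 339]
250 [295, 296, 297, 298, 299, 300, 301, 302, 303, 304, 305, 306, 307, 308, 309, 310, 311, 312, 313, 314, 315, 316, 317, 318, 319, 320, 321, 322, 323, 324, 325, 326, 327, 328, 331, 332, 333, 334, 335, 336, 337, 338]
[[0.4487 0.1303 0.162 ]
 [0.4523 0.1538 0.162 ]
 [0.456  0.1786 0.162 ]]
[[316.46154307 256.77507067]
 [314.84492421 183.92485941]]
```

Emit:
apply_moves(
  targets=[
    {"travel":[0,-4.5,0],"roll":0,"jaw":15},
    {"travel":[0,0,20],"roll":0,"jaw":15},
    {"travel":[0,0,15],"roll":0,"jaw":15},
    {"travel":[0,0,10],"roll":0,"jaw":15},
    {"travel":[0,0,0],"roll":0,"jaw":15},
  ],
)

```text
clock: 5.55
tool_pos: [0.4596, 0.1947, 0.1993]
orientation: [179.9, -0.2, -98.4]
force: [-0.6, 0.0, -0.1]
opening: 0.0151
gripper_force: 0.0
```

```bash
python3 - <<'E'
from h import *
o=ctrl.get_obs();print(o['tool_pos'],o['orientation'],o['opening'])
a=ctrl.snapshot("wrist")
x,y=proj("wrist",[o['tool_pos']-[0,0,.022]],o)[0].astype(int);print(x,y)
cv2.imwrite("pics/w3.png",cv2.resize(a[100:400,200:460],None,fx=2,fy=2)[:,:,::-1])
E
```

```text
[0.4596161  0.19465009 0.1993244 ] [ 1.79855958e+02 -1.76391875e-01 -9.83664232e+01] 0.015090771502582706
324 297
```

View pics/w3.png

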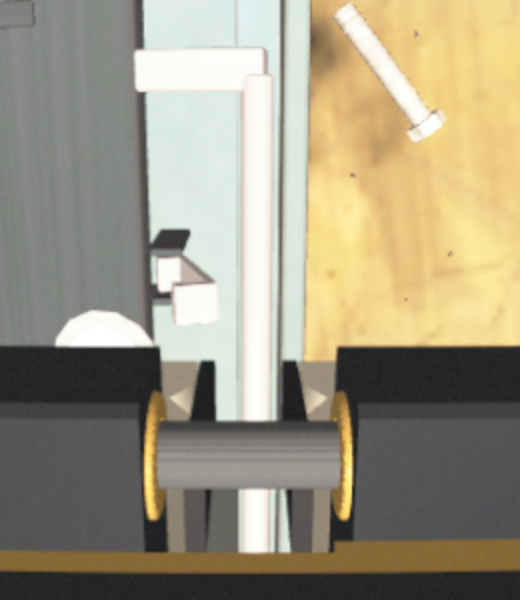

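The crop shows the bar near column 257 between the inner finger faces (about 212 and 288). The plate edge at 150 is clear of the rear finger.

Emit:
apply_moves(
  targets=[
    {"travel":[0,1.5,5],"roll":0,"jaw":15},
    {"travel":[0,0,10],"roll":0,"jaw":15},
    {"travel":[0,0,7],"roll":0,"jaw":15},
    {"travel":[0,0,0],"roll":0,"jaw":15},
  ],
)

```text
clock: 6.0
tool_pos: [0.4578, 0.1952, 0.1781]
orientation: [179.9, -0.1, -98.3]
force: [-0.2, -0.4, 0.0]
opening: 0.0147
gripper_force: 0.0
```

Emit:
apply_moves(
  targets=[
    {"travel":[0,0,2],"roll":0,"jaw":2},
    {"travel":[0,0,0],"roll":0,"jaw":2},
    {"travel":[0,0,0],"roll":0,"jaw":2},
    {"travel":[0,0,0],"roll":0,"jaw":2},
  ],
)

```text
clock: 6.4
tool_pos: [0.4578, 0.1957, 0.1772]
orientation: [179.9, 0.0, -98.3]
force: [-4.5, 1.8, 1.2]
opening: 0.0066
gripper_force: 30.0
```

Emit:
apply_moves(
  targets=[
    {"travel":[0,0,0],"roll":0,"jaw":15},
    {"travel":[0,0,0],"roll":0,"jaw":15},
    {"travel":[0,0,3],"roll":0,"jaw":15},
    {"travel":[0,0,2],"roll":0,"jaw":15},
    {"travel":[0,0,0],"roll":0,"jaw":15},
  ],
)

```text
clock: 6.9
tool_pos: [0.4583, 0.1955, 0.1719]
orientation: [180.0, -0.0, -98.3]
force: [-0.1, 0.6, -0.6]
opening: 0.0148
gripper_force: 0.0
```

Emit:
apply_moves(
  targets=[
    {"travel":[0,0,0],"roll":0,"jaw":2},
    {"travel":[0,0,0],"roll":0,"jaw":2},
    {"travel":[0,0,0],"roll":0,"jaw":2},
    {"travel":[0,0,0],"roll":0,"jaw":2},
  ],
)

```text
clock: 7.3
tool_pos: [0.4577, 0.1956, 0.172]
orientation: [179.9, -0.0, -98.3]
force: [-5.7, 1.2, 1.4]
opening: 0.007
gripper_force: 30.0
```

```bash
python3 - <<'E'
import numpy as np
t=np.r_[np.arange(.27,1.95,.08)]
f=190*np.cos(t)+4*np.sin(t);z=190*np.sin(t)-4*np.cos(t)
for a,b,c in zip(t[1:],np.diff(f),-np.diff(z)):print(round(a,2),round(b,1),round(c,1))
E
```

```text
0.35 -4.3 -14.6
0.43 -5.5 -14.2
0.51 -6.6 -13.7
0.59 -7.7 -13.1
0.67 -8.7 -12.5
0.75 -9.7 -11.7
0.83 -10.6 -10.9
0.91 -11.4 -10.0
0.99 -12.2 -9.1
1.07 -12.9 -8.1
1.15 -13.5 -7.0
1.23 -14.0 -5.9
1.31 -14.4 -4.8
1.39 -14.8 -3.6
1.47 -15.0 -2.4
1.55 -15.1 -1.2
1.63 -15.2 -0.0
1.71 -15.2 1.2
1.79 -15.0 2.4
1.87 -14.8 3.6
```

Emit:
apply_moves(
  targets=[
    {"travel":[0,-4.3,-14.6],"roll":0,"jaw":2},
    {"travel":[0,-5.5,-14.2],"roll":0,"jaw":2},
    {"travel":[0,-6.6,-13.7],"roll":0,"jaw":2},
    {"travel":[0,-7.7,-13.1],"roll":0,"jaw":2},
    {"travel":[0,0,0],"roll":0,"jaw":2},
  ],
)

```text
clock: 7.8
tool_pos: [0.4812, 0.1921, 0.2291]
orientation: [179.9, 0.0, -98.3]
force: [-13.7, 4.0, 6.7]
opening: 0.0072
gripper_force: 30.0
```

Emit:
apply_moves(
  targets=[
    {"travel":[0,-6.5,-12.7],"roll":0,"jaw":2},
    {"travel":[0,-8.7,-11.9],"roll":0,"jaw":2},
    {"travel":[0,-10.6,-10.9],"roll":0,"jaw":2},
    {"travel":[0,-11.4,-10],"roll":0,"jaw":2},
    {"travel":[0,0,0],"roll":0,"jaw":2},
  ],
)

```text
clock: 8.3
tool_pos: [0.5196, 0.1865, 0.275]
orientation: [-180.0, -0.0, -98.3]
force: [-8.6, 2.0, 8.0]
opening: 0.0071
gripper_force: 30.0
```

Emit:
apply_moves(
  targets=[
    {"travel":[0,-11.5,-9.7],"roll":0,"jaw":2},
    {"travel":[0,-12.5,-8.6],"roll":0,"jaw":2},
    {"travel":[0,-13.5,-7.0],"roll":0,"jaw":2},
    {"travel":[0,-14.0,-5.9],"roll":0,"jaw":2},
    {"travel":[0,-14.4,-4.8],"roll":0,"jaw":2},
    {"travel":[0,0,0],"roll":0,"jaw":2},
  ],
)

```text
clock: 8.9
tool_pos: [0.586, 0.1767, 0.3111]
orientation: [-179.9, -0.0, -98.3]
force: [-4.0, 0.8, 8.0]
opening: 0.0068
gripper_force: 30.0
```

Emit:
apply_moves(
  targets=[
    {"travel":[0,-14.8,-3.6],"roll":0,"jaw":2},
    {"travel":[0,-15.0,-2.4],"roll":0,"jaw":2},
    {"travel":[0,-15.1,-1.2],"roll":0,"jaw":2},
    {"travel":[0,-15.2,0],"roll":0,"jaw":2},
    {"travel":[0,-15.2,1.2],"roll":0,"jaw":2},
    {"travel":[0,-10,1.4],"roll":0,"jaw":2},
    {"travel":[0,0,0],"roll":0,"jaw":2},
  ],
)

```text
clock: 9.6
tool_pos: [0.6709, 0.1643, 0.3149]
orientation: [-179.8, -0.0, -98.4]
force: [0.2, -0.6, 5.3]
opening: 0.0066
gripper_force: 30.0
```

Emit:
apply_moves(
  targets=[
    {"travel":[0,-14.8,3.0],"roll":0,"jaw":2},
    {"travel":[0,-14.6,4.2],"roll":0,"jaw":2},
    {"travel":[0,-4,1.5],"roll":0,"jaw":2},
    {"travel":[0,0,0],"roll":0,"jaw":2},
  ],
)

```text
clock: 10.0
tool_pos: [0.7043, 0.1594, 0.3055]
orientation: [-179.8, -0.0, -98.4]
force: [1.2, -1.8, 6.4]
opening: 0.007
gripper_force: 30.0
```

Near the stop (θ≈1.95); I'll release and lift away.

Emit:
apply_moves(
  targets=[
    {"travel":[0,0,0],"roll":0,"jaw":22},
    {"travel":[0,0,0],"roll":0,"jaw":22},
    {"travel":[0,0,-10],"roll":0,"jaw":22},
    {"travel":[0,0,-20],"roll":0,"jaw":22},
    {"travel":[0,0,-25],"roll":0,"jaw":22},
    {"travel":[0,20,-10],"roll":0,"jaw":22},
    {"travel":[0,40,0],"roll":0,"jaw":40},
    {"travel":[0,40,0],"roll":0,"jaw":72},
    {"travel":[0,40,0],"roll":0,"jaw":72},
    {"travel":[0,30,0],"roll":0,"jaw":72},
  ],
)

```text
clock: 11.0
tool_pos: [0.5315, 0.1847, 0.3711]
orientation: [-180.0, 0.0, -98.3]
force: [0.0, 1.4, 0.5]
opening: 0.0486
gripper_force: 0.0
```

Emit:
apply_moves(
  targets=[
    {"travel":[0,0,0],"roll":8.5,"jaw":70},
    {"travel":[0,0,0],"roll":8.5,"jaw":70},
    {"travel":[0,0,0],"roll":8.5,"jaw":70},
    {"travel":[0,0,0],"roll":8.5,"jaw":70},
    {"travel":[0,0,0],"roll":8.5,"jaw":70},
    {"travel":[0,0,0],"roll":8.5,"jaw":70},
    {"travel":[0,0,0],"roll":8.5,"jaw":70},
    {"travel":[0,0,0],"roll":0,"jaw":70},
    {"travel":[0,0,0],"roll":0,"jaw":70},
  ],
)

```text
clock: 11.9
tool_pos: [0.5335, 0.1847, 0.3706]
orientation: [180.0, 0.0, -157.6]
force: [-0.2, 0.4, 0.2]
opening: 0.0703
gripper_force: 0.0
```

```bash
python3 - <<'E'
from h import *
o=ctrl.get_obs();print(o['tool_pos'],o['orientation'],o['joint_pos'].round(1))
a=ctrl.snapshot("wrist");s=ctrl.snapshot("side");t=ctrl.snapshot("top")
for n,i in(("w",a),("s",s),("t",t)):cv2.imwrite(f"pics/{n}4.png",i[:,:,::-1])
cv2.imwrite("pics/m4.png",np.hstack([cv2.resize(a,(460,345)),cv2.resize(s[90:390,200:480],(322,345))])[:,:,::-1])
print(proj("wrist",[[.537,.184,.097],[.537,.184,.084]],o),proj("side",[[.537,.184,.097]]),proj("top",[[.537,.184,.097]]))
import json;json.dump({k:list(o[k]) for k in('tool_pos','orientation')},open('o4.json','w'))
E
```

```text
[0.53346297 0.18468824 0.37059562] [ 1.79994805e+02  1.24958827e-02 -1.57561396e+02] [  39.     6.9   -1.7   -0.   -81.4 -106.5]
[[321.62047821 210.51709934]
 [321.67598207 208.58938018]] [[323.65171668 288.10988168]] [[363.08924029 243.37485328]]
```

View pics/m4.png

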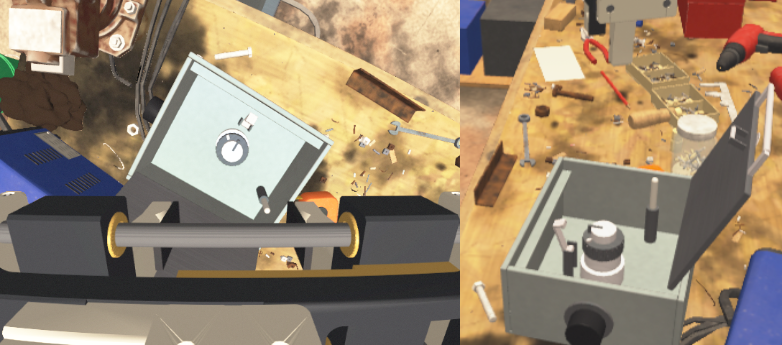

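The hatch leans fully open. The barrel top is at about (323,209) in the wrist picture and (323,290) in the side picture, both within 2 px of prediction.

```bash
python3 - <<'E'
import cv2
a=cv2.imread("pics/w4.png")[150:260,265:385]
cv2.imwrite("pics/w4c.png",cv2.resize(a,None,fx=5,fy=5,interpolation=cv2.INTER_CUBIC))
E
```

```text
(no output)
```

View pics/w4c.png

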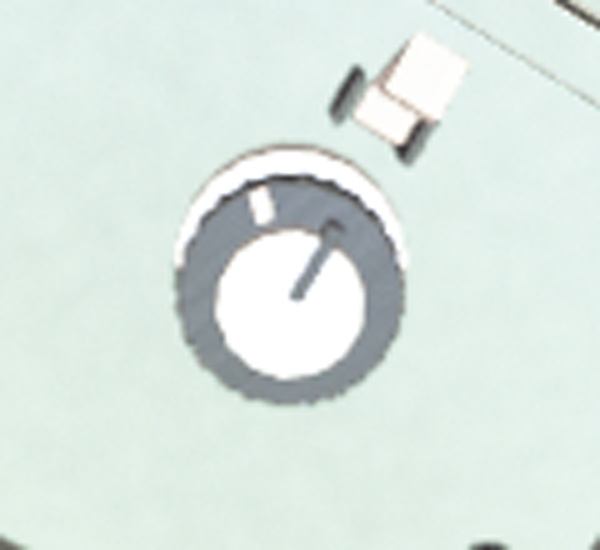

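The ridge sits about 47° counter-clockwise of the mark, so the collar is at the 0.4 detent and needs about 46° clockwise. One grip stroke will do it.

Emit:
apply_moves(
  targets=[
    {"travel":[-3,-0.4,30],"roll":0,"jaw":70},
    {"travel":[0,0,45],"roll":0,"jaw":70},
    {"travel":[0,0,45],"roll":0,"jaw":70},
    {"travel":[0,0,40],"roll":0,"jaw":70},
    {"travel":[0,0,40],"roll":0,"jaw":70},
    {"travel":[0,0,20],"roll":0,"jaw":70},
    {"travel":[0,0,15],"roll":0,"jaw":70},
    {"travel":[0,0,0],"roll":0,"jaw":70},
  ],
)

```text
clock: 12.85
tool_pos: [0.5353, 0.1846, 0.133]
orientation: [-180.0, -0.2, -157.8]
force: [-0.1, -0.4, -0.0]
opening: 0.0699
gripper_force: 0.0
```

Emit:
apply_moves(
  targets=[
    {"travel":[0,0,10],"roll":0,"jaw":70},
    {"travel":[0,0,10],"roll":0,"jaw":70},
    {"travel":[0,0,10],"roll":0,"jaw":70},
    {"travel":[0,0,10],"roll":0,"jaw":70},
    {"travel":[0,0,5],"roll":0,"jaw":70},
    {"travel":[0,0,0],"roll":0,"jaw":70},
  ],
)

```text
clock: 13.45
tool_pos: [0.536, 0.1851, 0.0893]
orientation: [-180.0, -0.1, -157.8]
force: [-0.6, 0.1, -0.4]
opening: 0.0702
gripper_force: 0.0
```

Emit:
apply_moves(
  targets=[
    {"travel":[0,0,3],"roll":0,"jaw":40},
    {"travel":[0,0,0],"roll":0,"jaw":40},
    {"travel":[0,0,0],"roll":0,"jaw":40},
    {"travel":[0,0,0],"roll":0,"jaw":40},
    {"travel":[0,0,0],"roll":0,"jaw":40},
  ],
)

```text
clock: 13.95
tool_pos: [0.5367, 0.1846, 0.0875]
orientation: [-180.0, -0.0, -157.8]
force: [2.0, -4.2, -1.3]
opening: 0.0533
gripper_force: 30.0
```

Emit:
apply_moves(
  targets=[
    {"travel":[0,-0.7,0],"roll":5,"jaw":40},
    {"travel":[0,0,0],"roll":5,"jaw":40},
    {"travel":[0,0,0],"roll":5,"jaw":40},
    {"travel":[0,0,0],"roll":5,"jaw":40},
    {"travel":[0,0,0],"roll":5,"jaw":40},
    {"travel":[0,0,0],"roll":5,"jaw":40},
    {"travel":[0,0,0],"roll":5,"jaw":40},
    {"travel":[0,0,0],"roll":5,"jaw":40},
    {"travel":[0,0,0],"roll":0,"jaw":40},
  ],
)

```text
clock: 14.85
tool_pos: [0.5368, 0.1845, 0.0875]
orientation: [-180.0, 0.0, 162.1]
force: [0.9, -1.5, 0.7]
opening: 0.0533
gripper_force: 30.0
```

```bash
python3 -c "
from h import *
o=ctrl.get_obs();print(o['force'],o['moment'],o['tool_pos'],o['orientation'],o['joint_pos'])"
```

```text
[ 0.90095653 -1.50041935  0.73621219] [-0.63034757 -0.37921219 -0.02281787] [0.53675213 0.1844605  0.087512  ] [-1.79998684e+02  1.33089176e-02  1.62088179e+02] [ 3.87248645e+01  1.95068352e+01 -2.45468248e+01  1.64752421e-02
 -4.59401211e+01 -1.46648142e+02]
```

Turned 40° with no slip felt. I'll continue to the stop in small steps, watching the moment.

Emit:
apply_moves(
  targets=[
    {"travel":[0,0,0],"roll":3,"jaw":40},
    {"travel":[0,0,0],"roll":3,"jaw":40},
    {"travel":[0,0,0],"roll":0,"jaw":40},
  ],
)

```text
clock: 15.15
tool_pos: [0.5367, 0.1845, 0.0875]
orientation: [-180.0, 0.0, 156.3]
force: [0.2, -2.9, 0.1]
opening: 0.0534
gripper_force: 30.0
```

```bash
python3 -c "
from h import *
o=ctrl.get_obs();print(o['force'],o['moment'],o['tool_pos'],o['orientation'])"
```

```text
[ 0.22252295 -2.92017296  0.07603203] [-1.03542362 -0.49581956 -0.07943615] [0.53673241 0.18445625 0.08747629] [-1.79992315e+02  1.02600131e-02  1.56252678e+02]
```

Emit:
apply_moves(
  targets=[
    {"travel":[0,0,0],"roll":1.5,"jaw":40},
    {"travel":[0,0,0],"roll":1,"jaw":40},
    {"travel":[0,0,0],"roll":0,"jaw":40},
  ],
)

```text
clock: 15.45
tool_pos: [0.5367, 0.1845, 0.0875]
orientation: [-180.0, 0.0, 153.7]
force: [-0.5, -3.9, 1.8]
opening: 0.0538
gripper_force: 30.0
```

```bash
python3 -c "
from h import *
o=ctrl.get_obs();print(o['force'],o['moment'],o['orientation'])"
```

```text
[-0.49722086 -3.86080966  1.78824523] [-1.42498911 -0.41869217  0.10146568] [-1.79987512e+02  1.27117913e-02  1.53697151e+02]
```

Emit:
apply_moves(
  targets=[
    {"travel":[0,0,0],"roll":1.2,"jaw":40},
    {"travel":[0,0,0],"roll":0,"jaw":40},
  ],
)

```text
clock: 15.65
tool_pos: [0.5369, 0.1845, 0.0875]
orientation: [-180.0, 0.0, 152.5]
force: [1.0, -5.1, 2.2]
opening: 0.0534
gripper_force: 30.0
```

```bash
python3 -c "
from h import *
o=ctrl.get_obs();print(o['force'],o['moment'],o['orientation'])"
```

```text
[ 0.99911921 -5.12650608  2.19659297] [-1.80898538 -0.62291142  1.1106847 ] [-1.79965612e+02  3.89778612e-02  1.52533017e+02]
```

The moment jumped to 1.1 N m, so the collar is at its hard stop. I'll relax slightly, release, lift and check.

Emit:
apply_moves(
  targets=[
    {"travel":[0,0,0],"roll":-1.5,"jaw":40},
    {"travel":[0,0,0],"roll":0,"jaw":70},
    {"travel":[0,0,0],"roll":0,"jaw":70},
    {"travel":[0,0,0],"roll":0,"jaw":70},
    {"travel":[0,0,-10],"roll":0,"jaw":70},
    {"travel":[0,0,-30],"roll":0,"jaw":70},
    {"travel":[0,0,-40],"roll":0,"jaw":70},
    {"travel":[0,0,-40],"roll":0,"jaw":70},
    {"travel":[0,0,-40],"roll":0,"jaw":70},
    {"travel":[0,0,0],"roll":0,"jaw":70},
  ],
)

```text
clock: 16.65
tool_pos: [0.5393, 0.1861, 0.2545]
orientation: [179.5, 0.4, 154.0]
force: [0.5, 0.3, -0.1]
opening: 0.07
gripper_force: 0.0
```

```bash
python3 - <<'E'
from h import *
o=ctrl.get_obs()
a=ctrl.snapshot("wrist");s=ctrl.snapshot("side")
x,y=proj("wrist",[[.5365,.185,.09]],o)[0].astype(int);print(x,y)
c=cv2.resize(a[y-70:y+70,x-70:x+70],(440,440),interpolation=cv2.INTER_CUBIC)
cv2.imwrite("pics/m5.png",np.hstack([c,cv2.resize(s[90:430,200:470],(349,440))])[:,:,::-1])
E
```

```text
318 226
```

View pics/m5.png

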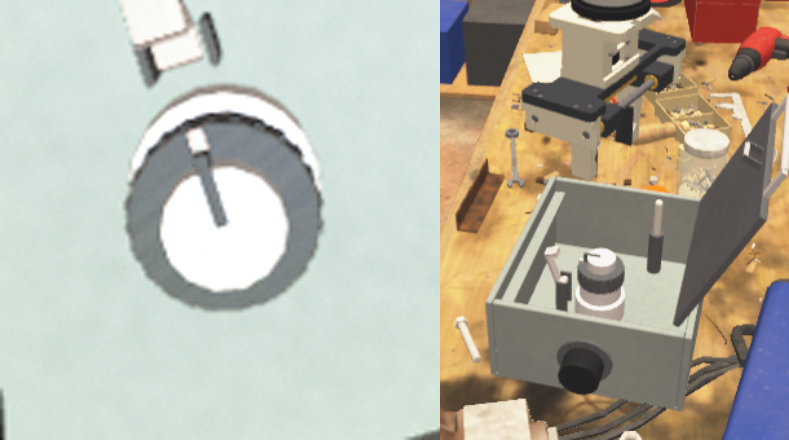

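The ridge at (200,142) lies in line with the mark, which runs from (222,225) to (205,155). The hatch stands fully open and the gripper is clear.

```bash
python3 -c "
from plant import ctrl
print(ctrl.close_job())"
```

```text
the job is handed in; nothing more can be done
None
```

The job is done and handed in at about 17 s of the 70 s allowed: the catch was released, the hatch stands fully open, the collar is at its clockwise stop with the ridge in line with the mark, and I touched none of the other things on the bench.

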